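# Stop the polisher and hold its guard open

### The job

The buff on the bench polishing machine has to be changed: first turn the black selector knob on the grey control box clockwise (seen from above) until its white pointer clicks in at the red dot (stop), leaving the guard shut until then. Then lift the clear spring-loaded guard by its red rail to 50 degrees above shut (the red line on the quadrant at its side) and keep holding it there steadily with the fingers: the job finishes while you are holding it, do not let go or prop it. Leave the other things on the bench where they are.

Things in the scene. Friction and masses are not known exactly. Their poses are not given: they have to be found in the camera images.
- polisher: Green bench polishing machine, fixed, 240 (x) x 220 (y) x 135 mm high open-topped housing (a grey motor stands 85 mm out of its rear) with a cream buff inside and a clear guard with yellow edges as its top. Origin: centre of the underside; its own -x is its front (towards the robot), +z up.
- guard (a joint): Hinge of the clear guard, rad: 0 = shut (level on the housing), grows as its front edge is lifted; 50 degrees = 0.873, stop at 1.35. Spring and weight always push it shut: 3 to 7 N at the rail. Axis: the polisher's +y through guard_hinge. A black quadrant at the machine's -y side has white ticks every 10 degrees and a longer red line at 50.
- guard_hinge (a point): Point on the guard's hinge axis, in the middle of the machine's rear (+x) top edge: (115, 0, 135) mm in the polisher's frame. The guard panel reaches 242 mm forward from it (8 mm thick at its yellow edges) and is 210 mm wide.
- guard_rail (a point): Middle of the guard's red grab rail: round bar 12 mm thick, 132 mm long, along the polisher's y, 38 mm above the clear sheet on two black posts (10 mm thick, 60 mm either side of the middle). Guard shut: 200 mm in front of and 43 mm above the hinge axis, 178 mm above the bench; swings with the guard. The bar can turn in a grip taken across it. Axes: the guard's.
- selector_box: Grey control box, fixed, 120 (x) x 110 (y) x 60 mm high, with the black selector knob in the middle of its top and five marks round it: four small white dots and a larger red one. Origin: centre of the underside. It may stand left or right of the polisher.
- selector (a joint): Knob angle, rad, growing clockwise seen from above. Clicks at 0, 0.5, 1.0, 1.5, 2.0, one per dot; red dot = 1.5. Starts at 0, 0.5 or 1.0. Passing a click takes about 0.15 N m; let go, it springs to the nearest click. At 0 the bar grip lies along the box's x, white pointer to the box's -x; at value q the bar's yaw is the box's yaw minus q.
- selector_grip (a point): On the knob's axis at the height to grip, 91 mm above the bench. The knob is a bar grip 46 mm long, 14 mm thick, its top 101 mm above the bench, on a disc 48 mm across that reaches to 71 mm above the bench. The point's x axis lies along the bar, pointer to -x.
- selector_pointer (a point): Outer end of the white pointer line on top of the bar grip, 23 mm from the knob's axis.
- red_dot (a point): Centre of the red dot (14 mm across) on top of the control box, 44 mm from the knob's axis.
- wood_block: Bystander: loose light wooden block, 130 x 90 x 60 mm. Origin: centre of the underside. It stands on the other side of the polisher from the control box.
- hammer: Bystander: hammer lying on the bench left behind.
- screwdriver: Bystander: screwdriver lying on the bench right behind.
- polish_tin: Bystander: closed tin, 72 mm across, 55 mm high, at the far right.
- spare_buff: Bystander: spare cream buff lying flat, 100 mm across, 25 mm thick, right behind.
- mug: Bystander: blue mug, 90 mm high, at the far left.
Mind the look-alikes: they are no part of the job. Leave any brown or pink look-alike of the selector_box alone.

How it is judged:
By the outcome, as a careful person would: the job done as asked, in the order asked, and still so for the second after the job is handed in, while the arm keeps its last pose, push and grip.
It also fails if it takes over 53 s, if anything falls off the work surface, if the arm or the gripper's body presses on something with over 40 N, if the wrist force passes 120 N, or if a joint passes its speed limit or range.

### The arm

A 6-joint arm with a two-finger parallel gripper is mounted at the origin on the work surface. World frame = base frame: x ahead of the robot, y to its left, z up, the work surface at z = 0. Lengths are in mm, angles in rad, forces in N, time in s.
With the tool pointing down it reaches from about 350 to 950 mm from the base axis. Payload 17.4 kg.
Tool frame: the origin (TCP) lies between the finger pads; the fingertips stand 8 mm ahead of it and the grasp point (between the pads) lies 11 mm behind it (ctrl.tip_extent is the distance from the TCP to the fingertips, in mm); z points along the fingers, x is the direction in which the jaws open and shut, and the axes are right-handed (so a half turn about z gives the same grasp; the last joint's range is limited). The gripper opens to 93 mm and grips with 3 to 60 N. Pads are 15 mm wide; open, the fingers measure 128 mm over their backs; the gripper's body (75 mm by 188 mm) begins 65 mm behind the grasp point.
Start: joints at [-1.283, 0.116, 1.442, -0, 1.584, -0.038], TCP at [216.036, -639.501, 226.646] pointing down, gripper open.
Joint ranges: [-2.83, 2.83], [-0.83, 2.19], [0.07, 2.5], [-1.14, 4.28], [0.01, 3], [-2.97, 2.97]. Speed limits (rad/s): [1.89, 1.89, 2.22, 3.14, 3.14, 3.14].

### API

Orientations are given as a unit quaternion [x, y, z, w].
In Python, from workcell import sensors, viewer, finish_job, ctrl gives the robot as it stands.
- The arm moves only by the tool apply_moves, never from a script. Its argument "commands" is a list of rows, each a list of 3 entries, a list of its own where there are three numbers: the opening, from -1 (shut) to 1 (fully open), then the shift along the world's x, y, z in m, then the turn, a rotation vector about the world's x, y, z in degrees. In form: [[hand, [tx, ty, tz], [wx, wy, wz]], ...]. A call has 1 to 10 rows; each row shifts and turns the commanded pose from where the row before left it; what a row does not reach is not made up. A row lasts 1/12 s, in which the tool goes at most 41.7 mm and 7.16 degrees, less where a joint would pass 70% of its speed; a pose out of reach is approached as far as the arm can. A call with a gripper value outside its range is refused whole. The fingers move at their own pace and stop on an object; "newtons" is the grip in N (left out, the last holds). Time passes only in rows, so rows that do not move let the fingers close. It gives the time, the measured TCP pose, the force and the opening at its end, in the units of the state.
- sensors.get_obs(): the state, without advancing time (a new reading comes with each control period).
- viewer.snapshot(name): name is "scene" or "top" or "wrist"; returns the picture (480x640x3 uint8, red, green, blue); there is no depth.
- viewer.camera_model(name): a dict with "mtx" (3x3 intrinsics, pixels), "R" (3x3) and "t" (3): a world point X has camera coordinates R X + t; the wrist camera has in their place "tool_from_camera" (4x4, takes a point from camera to tool coordinates, whose origin is the TCP and whose axes are the tool frame's). Camera axes: x right, y down, z forward; pixel columns grow to the right and rows downward; lengths in mm; the calibration is good to about 2 mm. A picture is of the moment at which its call begins: read the wrist's pose just before it. camera_model takes no time and is no camera call.
- finish_job(): hands the job in, once; it reports no verdict.
The state is a dict: "t": time; "joints": joint angles; "dq": joint speeds; "effort": joint torques, N m; "tcp_pos": TCP position; "eef_rot": TCP orientation; "wrist_force": force on the tool from outside, world axes, zero at the start; "ft_torque": the same for the moment, N m; "gripper_width": opening from 0.0 (shut) to 1.0 (fully open).
Only numpy, scipy, OpenCV 4.12 (cv2) and the standard library are available. Lean on these libraries where they do the work, as an engineer would, in place of code of your own. Each camera call takes 0.05 s, during which the arm holds its last target. There are 200 camera calls.

## Working session

There is one attempt and no reset: what is moved stays moved. The work goes in short steps, Python scripts to look and compute and a tool call to move; the robot and the scene stay as the last step left them, time stands still between calls to the robot, and variables do not carry over. Pictures are saved under pics/ and viewed, about 8 in all and at most 12, crops included, and the job is handed in when it is done.

Besides the shell and the picture viewer there is one more tool, called after ">>>" as a command line: name --argument value ..., lists and objects as JSON in quotes. apply_moves: Moves the arm, as the interface text tells. Its arguments: {"type":"object","properties":{"commands":{"type":"array","items":{"type":"array"}},"newtons":{"type":"number"}},"required":["commands"]}

```bash
mkdir -p pics
python3 - <<'E'
from workcell import sensors, viewer, ctrl
import cv2,numpy as np
o=sensors.get_obs();print({k:np.round(v,3).tolist() for k,v in o.items()})
for n in("scene","top"):
    im=viewer.snapshot(n);cv2.imwrite(f"pics/{n}0.png",im[...,::-1])
    m=viewer.camera_model(n);print(n,{k:np.round(v,3).tolist() for k,v in m.items()})
print(np.round(viewer.camera_model("wrist")["tool_from_camera"],3).tolist())
E
```

```text
{'t': 0.0, 'joints': [-1.283, 0.116, 1.442, -0.0, 1.584, -0.038], 'dq': [-0.0, -0.0, -0.0, -0.0, 0.0, -0.0], 'effort': [-0.0, -72.127, -62.261, 0.078, 0.024, -0.0], 'tcp_pos': [215.981, -639.312, 225.944], 'eef_rot': [0.812, -0.583, -0.0, -0.0], 'wrist_force': [-0.77, 0.658, -0.153], 'ft_torque': [0.006, 0.02, 0.02], 'gripper_width': 1.001}
scene {'mtx': [[445.639, 0.0, 322.429], [0.0, 445.639, 235.183], [0.0, 0.0, 1.0]], 'R': [[-0.471, 0.882, 0.011], [0.524, 0.29, -0.801], [-0.71, -0.372, -0.598]], 't': [221.581, -167.841, 1561.343]}
top {'mtx': [[522.755, 0.0, 326.126], [0.0, 522.755, 244.561], [0.0, 0.0, 1.0]], 'R': [[0.03, -1.0, 0.009], [-0.992, -0.031, -0.123], [0.123, -0.005, -0.992]], 't': [-13.735, 512.041, 1428.469]}
[[1.0, 0.0, 0.0, 0.421], [-0.0, 0.953, 0.302, -85.208], [-0.0, -0.302, 0.953, -158.11], [0.0, 0.0, 0.0, 1.0]]
```

View pics/scene0.png

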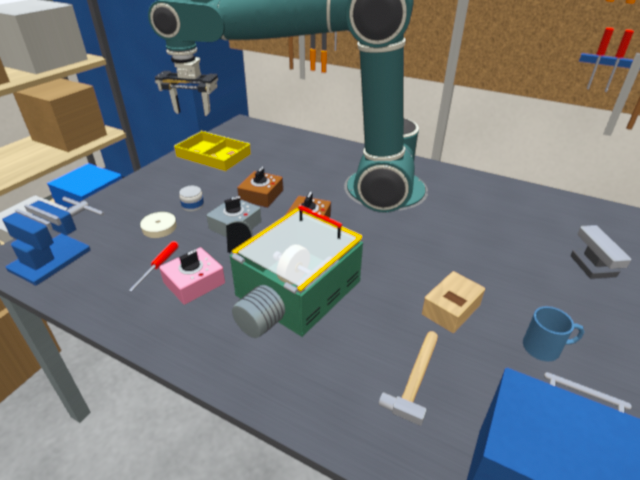

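View pics/top0.png

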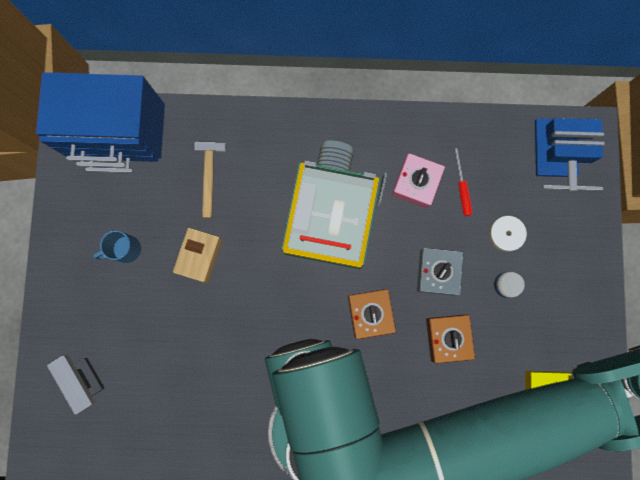

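The top view shows these selector-box candidates: grey (441,271), brown (372,314), brown (452,339) and pink (419,179). The grey one matches the description. The polisher is at (332,215) with its red rail at (326,242).

```bash
cat > h.py <<'E'
import cv2,numpy as np
from workcell import sensors,viewer
def ray(n,px,z):
    m=viewer.camera_model(n);R=np.array(m["R"]);t=np.array(m["t"])
    c=-R.T@t;d=R.T@np.linalg.inv(m["mtx"])@[px[0],px[1],1]
    return c+d*(z-c[2])/d[2]
def blobs(im,f,roi,amin=10):
    x0,y0,x1,y1=roi;h=cv2.cvtColor(im[y0:y1,x0:x1],cv2.COLOR_RGB2HSV).astype(int)
    k=f(h[...,0],h[...,1],h[...,2]).astype(np.uint8)
    n,l,s,c=cv2.connectedComponentsWithStats(k)
    return [(s[i,4],c[i]+[x0,y0],np.argwhere(l==i)[:,::-1]+[x0,y0]) for i in range(1,n) if s[i,4]>=amin]
red=lambda h,s,v:((h<6)|(h>174))&(s>150)&(v>100)
yel=lambda h,s,v:(h>18)&(h<32)&(s>150)&(v>100)
E
python3 - <<'E'
from h import *
im=cv2.imread("pics/top0.png")[...,::-1].copy()
for a,c,p in blobs(im,red,(280,220,380,260)):
    r=cv2.minAreaRect(p.astype(np.float32));print("rail",a,c,ray("top",c,178).round(1))
    b=cv2.boxPoints(r);print(np.array([ray("top",q,178)[:2] for q in b]).round(0).tolist())
for a,c,p in blobs(im,red,(415,245,465,298),4): print("red",a,c,ray("top",c,60).round(1))
P=np.vstack([p for a,c,p in blobs(im,yel,(270,150,390,275))]).astype(np.float32)
b=cv2.boxPoints(cv2.minAreaRect(P));print("yel",b.tolist(),np.array([ray("top",q,139)[:2] for q in b]).round(0).tolist())
for a,c,p in blobs(im,lambda h,s,v:(v<60),(415,245,465,298),30): print("knob",a,c,ray("top",c,85).round(1))
for a,c,p in blobs(im,lambda h,s,v:(v>75)&(s<90)&(s>20)&(h>80),(410,240,470,303),300):
    b=cv2.boxPoints(cv2.minAreaRect(p.astype(np.float32)));print("box",a,c,np.array([ray("top",q,60)[:2] for q in b]).round(0).tolist())
cv2.imwrite("pics/crop.png",cv2.resize(im[235:305,405:480,::-1],None,fx=8,fy=8,interpolation=cv2.INTER_CUBIC))
E
```

```text
rail 191 [324.82198953 241.70157068] [501.2   6.1 178. ]
[[507.0, 70.0], [516.0, 69.0], [495.0, -58.0], [486.0, -56.0]]
red 13 [425.38461538 270.38461538] [ 446.2 -270.7   60. ]
yel [[281.7903747558594, 252.24977111816406], [299.2668151855469, 161.95486450195312], [378.8656311035156, 177.36106872558594], [361.3891906738281, 267.6559753417969]] [[475.0, 116.0], [716.0, 80.0], [681.0, -131.0], [442.0, -90.0]]
knob 78 [419.33333333 270.85897436] [ 442.4 -249.5   85. ]
knob 90 [443.  269.3] [ 448.5 -313.    85. ]
box 3115 [440.44975923 270.80674157] [[528.0, -228.0], [533.0, -390.0], [364.0, -389.0], [359.0, -230.0]]
```

View pics/crop.png

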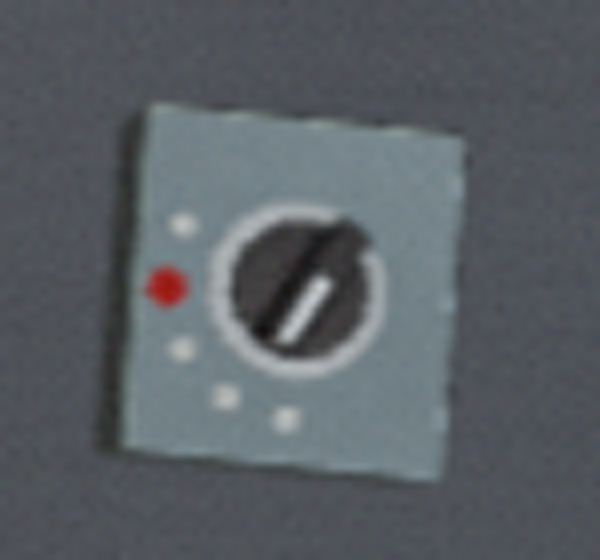

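The crop confirms the grey box. The pointer runs from (322,282) to (285,340), towards the second dot, so q is about 0.5. The red dot is at (167,287), two clicks clockwise. Rail mid ≈ (501,6), yaw ≈ -9°. From the rail the hinge comes to (698,-26), and the rear yellow edge gives the same.

Run:
```python
from h import *
from scipy.optimize import least_squares
# dots from crop (8x, origin 405,235), z=60
px=[(286,418),(225,397),(182,349),(167,287),(183,224)]
D=np.array([ray("top",((u-3.5)/8+405,(v-3.5)/8+235),60)[:2] for u,v in px])
q=np.array([0,.5,1,1.5,2])
f=lambda p:(np.c_[p[0]-44*np.cos(p[2]-q),p[1]-44*np.sin(p[2]-q)]-D).ravel()
s=least_squares(f,[445,-313,0]);print("knob axis",s.x[:2].round(1),"box yaw deg",np.degrees(s.x[2]).round(1),"res",s.fun.round(1))
a,b=[ray("top",((u-3.5)/8+405,(v-3.5)/8+235),101)[:2] for u,v in((322,282),(285,340))]
d=a-b;print("bar yaw",np.degrees(np.arctan2(d[1],d[0])),"len",np.hypot(*d),a,b)
```

```text
knob axis [ 446.3 -314.7] box yaw deg -4.0 res [-0.3 -0.   0.1 -0.1  0.2 -0.   0.3  0.1 -0.3  0.1]
bar yaw -31.94757414160448 len 23.082762561544953 [ 445.96291511 -314.09876015] [ 426.37643813 -301.88467619]
```

>>> apply_moves --commands '[[1, [0.0128, 0.018, 0], [0, 0, 7.15]], [1, [0.0128, 0.018, 0], [0, 0, 7.15]], [1, [0.0128, 0.018, 0], [0, 0, 7.15]], [1, [0.0128, 0.018, 0], [0, 0, 7.15]], [1, [0.0128, 0.018, 0], [0, 0, 7.15]], [1, [0.0128, 0.018, 0], [0, 0, 7.15]], [1, [0.0128, 0.018, 0], [0, 0, 7.15]], [1, [0.0128, 0.018, 0], [0, 0, 7.15]], [1, [0.0128, 0.018, 0], [0, 0, 7.15]]]'

```text
t: 0.85
tcp_pos: [331.7, -476.4, 226.3]
eef_rot: [0.998, -0.058, -0.0, -0.0]
wrist_force: [0.2, -0.3, 0.5]
gripper_width: 1.001
```

>>> apply_moves --commands '[[1, [0.0128, 0.018, 0], [0, 0, 7.15]], [1, [0.0128, 0.018, 0], [0, 0, 7.15]], [1, [0.0128, 0.018, 0], [0, 0, 7.15]], [1, [0.0128, 0.018, 0], [0, 0, 7.15]], [1, [0.0128, 0.018, 0], [0, 0, 7.15]], [1, [0.0128, 0.018, 0], [0, 0, 7.15]], [1, [0.0128, 0.018, 0], [0, 0, 7.15]], [1, [0.0128, 0.018, 0], [0, 0, 7.15]], [1, [0.0128, 0.018, 0], [0, 0, 7.15]], [0.2, [0, 0, 0], [0, 0, 0]]]'

```text
t: 1.68
tcp_pos: [447.9, -313.1, 226.4]
eef_rot: [0.875, 0.484, 0.0, -0.0]
wrist_force: [-0.7, 0.1, 0.5]
gripper_width: 0.966
```

```bash
cat >> h.py <<'E'
from scipy.spatial.transform import Rotation as Ro
def st():
    o=sensors.get_obs();R=Ro.from_quat(o["eef_rot"]).as_matrix()
    print("t",round(o["t"],2),"tcp",np.round(o["tcp_pos"],1),"xyaw",np.degrees(np.arctan2(R[1,0],R[0,0])).round(1),"z",R[:,2].round(3),"F",np.round(o["wrist_force"],1),"w",round(o["gripper_width"],3),"j",np.round(o["joints"],2));return o
def wrist(name):
    o=st();im=viewer.snapshot("wrist");cv2.imwrite(f"pics/{name}.png",im[...,::-1])
    m=viewer.camera_model("wrist");T=np.eye(4);T[:3,:3]=Ro.from_quat(o["eef_rot"]).as_matrix();T[:3,3]=o["tcp_pos"]
    T=T@np.array(m["tool_from_camera"]);K=np.array(m["mtx"])
    def r(px,z):
        d=T[:3,:3]@np.linalg.inv(K)@[px[0],px[1],1];c=T[:3,3];return (c+d*(z-c[2])/d[2]).round(1)
    def pr(X):
        c=np.linalg.inv(T)@np.r_[X,1];u=K@c[:3];return (u[:2]/u[2]).round(1)
    return im,r,pr
E
python3 - <<'E'
from h import *
im,r,pr=wrist("w1")
print("exp axis px",pr([446.3,-314.7,101]))
for a,c,p in blobs(im,red,(0,0,640,480),60): print("red",a,c,r(c,60))
E
```

```text
t 1.68 tcp [ 447.9 -313.1  226.4] xyaw 57.9 z [ 0.     0.001 -1.   ] F [-0.7  0.1  0.5] w 0.966 j [-0.66 -0.17  1.72  0.    1.59 -1.67]
exp axis px [320.2 232.7]
red 183 [365.50273224 191.66120219] [ 446.3 -270.6   60. ]
red 543 [343.96316759 378.22651934] [ 593.3 -380.3   60. ]
red 85 [388.18823529 430.85882353] [ 671.5 -374.8   60. ]
```

View pics/w1.png

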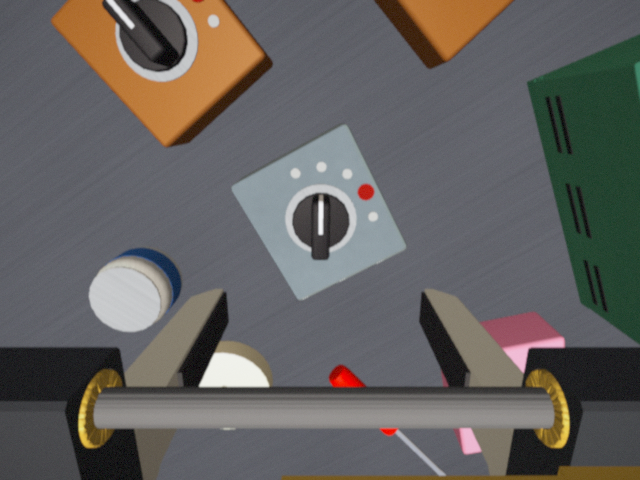

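Wrist view: the grey box with its red dot at (366,192), which gives (446,-271), the same as the top view. The knob bar is centred at column 320 and aligned with the jaws. Next I go down and grip.

>>> apply_moves --commands '[[0.2, [-0.0016, -0.0016, -0.03], [0, 0, -0.5]], [0.2, [0, 0, -0.03], [0, 0, 0]], [0.2, [0, 0, -0.03], [0, 0, 0]], [0.2, [0, 0, -0.025], [0, 0, 0]], [0.2, [0, 0, -0.017], [0, 0, 0]], [0.2, [0, 0, -0.01], [0, 0, 0]], [0.2, [0, 0, 0], [0, 0, 0]]]' --newtons 40

```text
t: 2.32
tcp_pos: [443.7, -317.0, 82.5]
eef_rot: [0.88, 0.475, -0.001, -0.001]
wrist_force: [0.7, 0.2, -0.2]
gripper_width: 0.599
```

>>> apply_moves --commands '[[-1, [0, 0, 0], [0, 0, 0]], [-1, [0, 0, 0], [0, 0, 0]], [-1, [0, 0, 0], [0, 0, 0]], [-1, [0, 0, 0], [0, 0, 0]], [-1, [0, 0, 0], [0, 0, 0]], [-1, [0, 0, 0], [0, 0, 0]], [-1, [0, 0, 0], [0, 0, 0]], [-1, [0, 0, 0], [0, 0, 0]]]'

```text
t: 2.98
tcp_pos: [446.2, -315.3, 85.1]
eef_rot: [0.879, 0.476, 0.002, -0.001]
wrist_force: [11.1, 17.0, 3.4]
gripper_width: 0.147
```

>>> apply_moves --commands '[[-1, [0.0015, 0.0022, 0], [0, 0, 0]], [-1, [0, 0, 0], [0, 0, -6]], [-1, [0, 0, 0], [0, 0, -6]], [-1, [0, 0, 0], [0, 0, -6]], [-1, [0, 0, 0], [0, 0, -6]], [-1, [0, 0, 0], [0, 0, -6]]]'

```text
t: 3.48
tcp_pos: [446.0, -315.4, 85.1]
eef_rot: [0.973, 0.23, -0.001, 0.001]
wrist_force: [-5.4, -3.1, 3.2]
gripper_width: 0.146
```

>>> apply_moves --commands '[[-1, [0, 0, 0], [0, 0, -6]], [-1, [0, 0, 0], [0, 0, -6]], [-1, [0, 0, 0], [0, 0, -6]], [-1, [0, 0, 0], [0, 0, -6]], [-1, [0, 0, 0], [0, 0, -4]], [-1, [0, 0, 0], [0, 0, 0]], [-1, [0, 0, 0], [0, 0, 0]]]'

```text
t: 4.07
tcp_pos: [445.4, -315.6, 85.1]
eef_rot: [1.0, -0.01, -0.001, 0.001]
wrist_force: [-10.4, -3.0, 5.7]
gripper_width: 0.152
```

```bash
python3 -c "
from h import *
print(st()['ft_torque'])"
```

```text
t 4.07 tcp [ 445.4 -315.6   85.1] xyaw -1.2 z [-0.002 -0.001 -1.   ] F [-10.4  -3.    5.7] w 0.152 j [-0.66 -0.09  1.88 -0.    1.35 -0.64]
[-0.70732718  2.00428723  0.07320837]
```

>>> apply_moves --commands '[[0.2, [0, 0, 0], [0, 0, 0]], [0.2, [0, 0, 0], [0, 0, 0]], [0.2, [0, 0, 0], [0, 0, 0]], [0.2, [0, 0, 0], [0, 0, 0]], [0.2, [0, 0, 0.02], [0, 0, 0]], [0.2, [0, 0, 0.04], [0, 0, 0]], [0.2, [0, 0, 0.04], [0, 0, 0]], [0.2, [0, 0, 0.04], [0, 0, 0]], [0.2, [0, 0, 0.02], [0, 0, 0]], [0.2, [0, 0, 0], [0, 0, 0]]]'

```text
t: 4.9
tcp_pos: [447.4, -315.6, 250.3]
eef_rot: [1.0, -0.01, 0.003, 0.002]
wrist_force: [0.8, -0.8, 0.6]
gripper_width: 0.598
```

Run:
```python
from h import *
im,r,pr=wrist("w2")
c=pr([446.3,-314.7,85]);x,y=c.astype(int);print(c,pr([446.2,-270.7,60]))
cv2.imwrite("pics/w2c.png",cv2.resize(im[max(0,y-90):y+90,x-110:x+110,::-1],None,fx=2.5,fy=2.5))
```

```text
t 4.9 tcp [ 447.4 -315.6  250.3] xyaw -1.1 z [ 0.006 -0.004 -1.   ] F [ 0.8 -0.8  0.6] w 0.598 j [-0.66 -0.17  1.69  0.    1.62 -0.64]
[320.1 218.7] [318.9 162.5]
```

View pics/w2c.png

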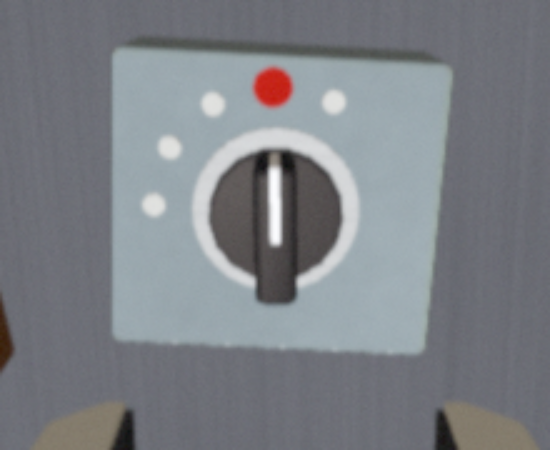

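The pointer (275,155) now sits right below the red dot (273,87), so the selector has clicked in at stop. Next the rail.

>>> apply_moves --commands '[[0.2, [0.0054, 0.0322, 0], [0, 0, -0.8]], [0.2, [0.0054, 0.0322, 0], [0, 0, -0.8]], [0.2, [0.0054, 0.0322, 0], [0, 0, -0.8]], [0.2, [0.0054, 0.0322, 0], [0, 0, -0.8]], [0.2, [0.0054, 0.0322, 0], [0, 0, -0.8]], [0.2, [0.0054, 0.0322, 0], [0, 0, -0.8]], [0.2, [0.0054, 0.0322, 0], [0, 0, -0.8]], [0.2, [0.0054, 0.0322, 0], [0, 0, -0.8]], [0.2, [0.0054, 0.0322, 0], [0, 0, -0.8]], [0.2, [0.0054, 0.0322, 0], [0, 0, -0.8]]]'

```text
t: 5.78
tcp_pos: [500.0, 8.8, 243.2]
eef_rot: [0.997, -0.08, -0.001, 0.0]
wrist_force: [-0.3, -1.2, -0.6]
gripper_width: 0.598
```

>>> apply_moves --commands '[[0.2, [0, 0, 0], [0, 0, 0]], [0.2, [0, 0, 0], [0, 0, 0]]]'

```text
t: 5.95
tcp_pos: [500.1, 8.4, 243.1]
eef_rot: [0.997, -0.078, -0.001, 0.0]
wrist_force: [0.3, 0.4, 0.4]
gripper_width: 0.6
```

Run:
```python
from h import *
im,r,pr=wrist("w3")
print("exp",pr([501.2,6.1,178]))
for a,c,p in blobs(im,red,(0,0,640,480),100):
    b=cv2.boxPoints(cv2.minAreaRect(p.astype(np.float32)));print("red",a,c,r(c,180),[r(q,180)[:2].tolist() for q in b])
```

```text
t 5.95 tcp [500.1   8.4 243.1] xyaw -9.0 z [-0.002  0.    -1.   ] F [0.3 0.4 0.4] w 0.6 j [-0.03 -0.27  1.78 -0.    1.63  0.12]
exp [324.8 265.8]
red 3734 [325.60498125 255.4625067 ] [502.8  13.3 180. ] [[507.1, 71.5], [517.4, 69.9], [498.1, -60.6], [485.9, -58.7]]
red 119 [150.03361345 335.06722689] [384.  -22.5 180. ] [[381.3, -18.4], [388.8, -19.6], [386.8, -26.6], [379.2, -25.4]]
```

View pics/w3.png

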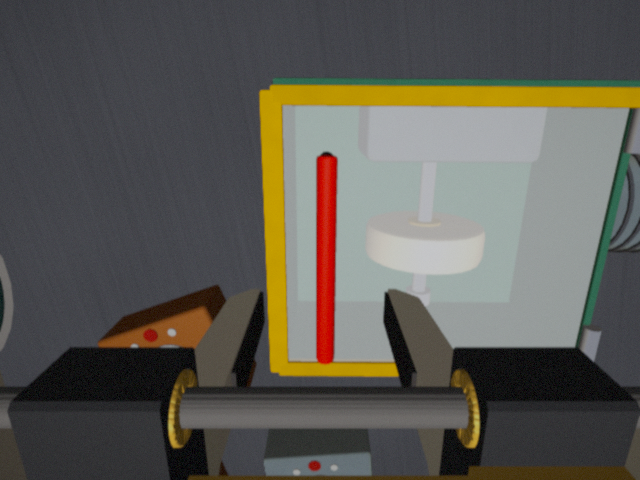

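The rail is seen from (327,155) to (325,362) and lies between the fingers. Middle (502,5.5), length 132 mm, which fits the given size. Going down to grip.

>>> apply_moves --commands '[[0.2, [0.002, -0.0028, -0.02], [0, 0, 0]], [0.2, [0, 0, -0.02], [0, 0, 0]], [0.2, [0, 0, -0.02], [0, 0, 0]], [0.2, [0, 0, -0.01], [0, 0, 0]], [0.2, [0, 0, 0], [0, 0, 0]], [0.2, [0, 0, 0], [0, 0, 0]]]' --newtons 50

```text
t: 6.5
tcp_pos: [502.2, 3.6, 174.8]
eef_rot: [0.997, -0.08, -0.0, 0.0]
wrist_force: [0.7, -0.8, 0.6]
gripper_width: 0.595
```

>>> apply_moves --commands '[[-1, [0, 0, 0], [0, 0, 0]], [-1, [0, 0, 0], [0, 0, 0]], [-1, [0, 0, 0], [0, 0, 0]], [-1, [0, 0, 0], [0, 0, 0]], [-1, [0, 0, 0], [0, 0, 0]], [-1, [0, 0, 0], [0, 0, 0]], [-1, [0, 0, 0], [0, 0, 0]], [-1, [0, 0, 0], [0, 0, 0]]]'

```text
t: 7.17
tcp_pos: [500.7, 4.6, 174.6]
eef_rot: [0.997, -0.079, -0.002, -0.0]
wrist_force: [-20.4, 2.7, 7.1]
gripper_width: 0.11
```

Run:
```python
from h import *
st()
yaw=np.radians(-8.8);ax=np.array([np.cos(yaw),np.sin(yaw)])
th=np.radians(np.arange(0,51,5));a=th+np.arctan2(43,200);r=np.hypot(200,43)
tl=th*20/50 # tool tilt; TCP 5mm ahead of rail along tool z
f=-r*np.cos(a)-5*np.sin(tl); z=r*np.sin(a)-5*np.cos(tl)
for i in range(10): print(np.round(np.r_[ax*(f[i+1]-f[i]),z[i+1]-z[i]],1),"tot",np.round(np.r_[ax*(f[i+1]-f[0]),z[i+1]-z[0]],1))
print("2deg about",-np.sin(yaw)*2,np.cos(yaw)*2)
```

```text
t 7.17 tcp [500.7   4.6 174.6] xyaw -9.1 z [-0.005  0.001 -1.   ] F [-20.4   2.7   7.1] w 0.11 j [-0.04 -0.25  1.87  0.    1.52  0.12]
[ 4.3 -0.7 17.3] tot [ 4.3 -0.7 17.3]
[ 5.8 -0.9 16.8] tot [10.  -1.6 34.1]
[ 7.2 -1.1 16.2] tot [17.2 -2.7 50.3]
[ 8.5 -1.3 15.5] tot [25.8 -4.  65.9]
[ 9.9 -1.5 14.7] tot [35.6 -5.5 80.6]
[11.1 -1.7 13.8] tot [46.7 -7.2 94.3]
[12.2 -1.9 12.7] tot [ 58.9  -9.1 107.1]
[13.3 -2.1 11.6] tot [ 72.2 -11.2 118.7]
[14.2 -2.2 10.4] tot [ 86.4 -13.4 129.1]
[15.1 -2.3  9.1] tot [101.5 -15.7 138.2]
2deg about 0.30597167256807617 1.9764567628931056
```

>>> apply_moves --commands '[[-1, [0.0006, -0.0003, 0.0086], [0.15, 0.99, 0]], [-1, [0.0021, -0.0004, 0.0087], [0.15, 0.99, 0]], [-1, [0.0029, -0.0004, 0.0084], [0.15, 0.99, 0]], [-1, [0.0029, -0.0005, 0.0084], [0.15, 0.99, 0]], [-1, [0.0036, -0.0005, 0.0081], [0.15, 0.99, 0]], [-1, [0.0036, -0.0006, 0.0081], [0.15, 0.99, 0]], [-1, [0.0042, -0.0006, 0.0078], [0.15, 0.99, 0]], [-1, [0.0043, -0.0007, 0.0077], [0.15, 0.99, 0]], [-1, [0.0049, -0.0007, 0.0074], [0.15, 0.99, 0]], [-1, [0.005, -0.0008, 0.0073], [0.15, 0.99, 0]]]'

```text
t: 8.0
tcp_pos: [535.6, -1.2, 254.9]
eef_rot: [0.993, -0.079, -0.089, -0.006]
wrist_force: [-7.0, -0.6, -2.3]
gripper_width: 0.112
```

```bash
python3 -c "
from h import *
st()"
```

```text
t 8.0 tcp [535.6  -1.2 254.9] xyaw -9.1 z [-0.176  0.026 -0.984] F [-7.  -0.6 -2.3] w 0.112 j [-0.06 -0.08  1.6   0.02  1.8   0.1 ]
```

>>> apply_moves --commands '[[-1, [0.0055, -0.0008, 0.007], [0.15, 0.99, 0]], [-1, [0.0056, -0.0009, 0.0068], [0.15, 0.99, 0]], [-1, [0.0061, -0.0009, 0.0064], [0.15, 0.99, 0]], [-1, [0.0061, -0.001, 0.0063], [0.15, 0.99, 0]], [-1, [0.0066, -0.001, 0.0059], [0.15, 0.99, 0]], [-1, [0.0067, -0.0011, 0.0057], [0.15, 0.99, 0]], [-1, [0.0071, -0.0011, 0.0053], [0.15, 0.99, 0]], [-1, [0.0071, -0.0011, 0.0051], [0.15, 0.99, 0]], [-1, [0.0075, -0.0011, 0.0047], [0.15, 0.99, 0]], [-1, [0.0076, -0.0012, 0.0044], [0.15, 0.99, 0]]]'

```text
t: 8.83
tcp_pos: [601.4, -11.9, 314.0]
eef_rot: [0.981, -0.079, -0.175, -0.012]
wrist_force: [-13.9, -5.4, 8.5]
gripper_width: 0.117
```

>>> apply_moves --commands '[[-1, [0, 0, 0], [0, 0, 0]], [-1, [0, 0, 0], [0, 0, 0]], [-1, [0, 0, 0], [0, 0, 0]]]'

```text
t: 9.08
tcp_pos: [601.3, -11.9, 314.0]
eef_rot: [0.981, -0.079, -0.175, -0.012]
wrist_force: [-13.8, -3.7, 9.8]
gripper_width: 0.113
```

Run:
```python
from h import *
o=st()
R=Ro.from_quat(o["eef_rot"]).as_matrix();rail=np.array(o["tcp_pos"])-R[:,2]*3.5
yaw=np.radians(-8.8);ax=np.array([np.cos(yaw),np.sin(yaw)])
for h in ([699.6,-25.3],[698.6,-26]):
    d=rail[:2]-h;f=-d@ax;z=rail[2]-135;print("fwd",f,"up",z,"r",np.hypot(f,z),"theta",np.degrees(np.arctan2(z,f)-np.arctan2(43,200)))
im=viewer.snapshot("scene");cv2.imwrite("pics/s2.png",im[...,::-1])
cv2.imwrite("pics/s2c.png",cv2.resize(im[150:330,180:400,::-1],None,fx=3.3,fy=3.3,interpolation=cv2.INTER_CUBIC))
```

```text
t 9.08 tcp [601.3 -11.9 314. ] xyaw -9.2 z [-0.341  0.051 -0.939] F [-13.8  -3.7   9.8] w 0.113 j [-0.07  0.17  1.27  0.03  2.05  0.09]
fwd 97.9819821295184 up 182.27098005786115 r 206.93762101967462 theta 49.605326992642446
fwd 97.10084383347068 up 182.27098005786115 r 206.52187304115097 theta 49.82064470304889
```

View pics/s2c.png

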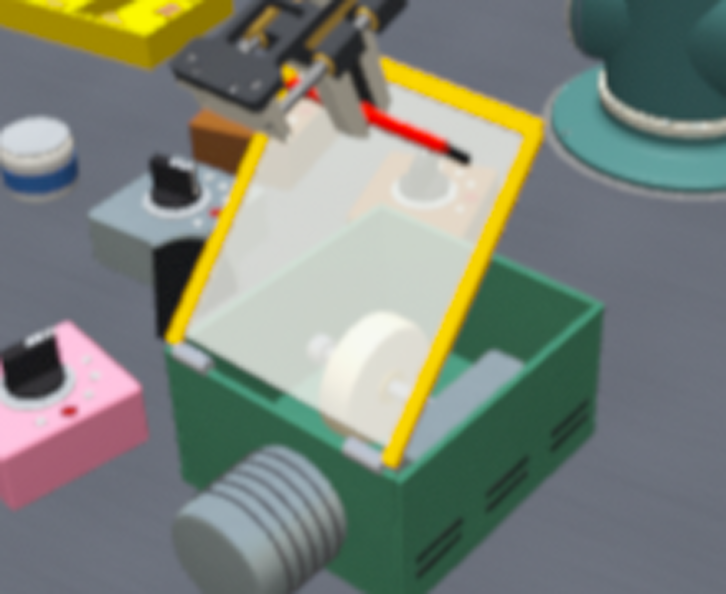

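The guard stands open, held at the rail by the fingers. As an independent check I take the angle from the guard's +y yellow edge in the scene view, with the shut picture as the zero.

Run:
```python
from h import *
m=viewer.camera_model("scene");R=np.array(m["R"]);t=np.array(m["t"]);K=np.array(m["mtx"])
yaw=np.radians(-8.8);ax=np.array([np.cos(yaw),np.sin(yaw),0]);ay=np.array([-np.sin(yaw),np.cos(yaw),0]);H=np.array([699.2,-25.6,135])
def inter(px,yp):
    c=-R.T@t;d=R.T@np.linalg.inv(K)@[px[0],px[1],1];s=(yp-(c-H)@ay)/(d@ay);p=c+d*s-H;return np.array([-p@ax,p[2]])
for n in("scene0","s2"):
    im=cv2.imread(f"pics/{n}.png")[...,::-1].copy()
    P=np.vstack([p for a,c,p in blobs(im,yel,(225,160,372,310),15)])
    # +y edge outer corner: rightmost yellow pixels; hinge end: lowest yellow pixels
    A=P[P[:,0]>=P[:,0].max()-1].mean(0);B=P[P[:,1]>=P[:,1].max()-1].mean(0)
    a,b=inter(A,105),inter(B,105);d=a-b
    print(n,A,B,a.round(1),b.round(1),"edge deg",np.degrees(np.arctan2(d[1],d[0])).round(2),"len",np.hypot(*d).round(1),"from hinge",np.degrees(np.arctan2(a[1],a[0])).round(2))
im=viewer.snapshot("top");cv2.imwrite("pics/top2.png",im[...,::-1])
w,_,_=wrist("w4");cv2.imwrite("pics/cmp.png",np.hstack([cv2.resize(im[...,::-1],(400,300)),cv2.resize(w[...,::-1],(400,300))]))
```

```text
scene0 [360.44444444 236.77777778] [300.    289.375] [228.7  11.4] [-3.7 11.6] edge deg -0.05 len 232.4 from hinge 2.85
s2 [343.35714286 189.64285714] [298.5        290.33333333] [143.8 184.5] [-8.6 12.6] edge deg 48.44 len 229.7 from hinge 52.07
t 9.18 tcp [601.2 -11.8 313.9] xyaw -9.2 z [-0.341  0.051 -0.939] F [-13.3  -4.1  10.2] w 0.117 j [-0.07  0.17  1.28  0.03  2.05  0.09]
```

View pics/cmp.png

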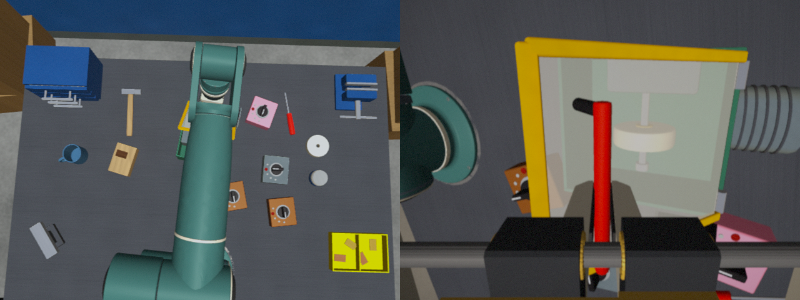

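The checks give 48.4 and 49.2° from the picture, and 49.6 and 49.8° from the TCP. The other things are in their places and the selector still points at red. I add about half a degree and hold.

>>> apply_moves --commands '[[-1, [0.0016, -0.0002, 0.0008], [0, 0, 0]], [-1, [0, 0, 0], [0, 0, 0]], [-1, [0, 0, 0], [0, 0, 0]], [-1, [0, 0, 0], [0, 0, 0]], [-1, [0, 0, 0], [0, 0, 0]], [-1, [0, 0, 0], [0, 0, 0]], [-1, [0, 0, 0], [0, 0, 0]], [-1, [0, 0, 0], [0, 0, 0]], [-1, [0, 0, 0], [0, 0, 0]], [-1, [0, 0, 0], [0, 0, 0]]]'

```text
t: 10.07
tcp_pos: [602.7, -12.1, 314.7]
eef_rot: [0.981, -0.079, -0.175, -0.012]
wrist_force: [-13.5, -5.1, 9.7]
gripper_width: 0.114
```

Run:
```python
from h import *
from workcell import finish_job
o=st();R=Ro.from_quat(o["eef_rot"]).as_matrix();p=np.array(o["tcp_pos"])-R[:,2]*3.5-[699.2,-25.6,135]
y=np.radians(-8.8);th=np.degrees(np.arctan2(p[2],-(p[0]*np.cos(y)+p[1]*np.sin(y)))-np.arctan2(43,200));print(th)
if 48<th<52 and o["gripper_width"]>.08: print(finish_job())
```

```text
t 10.07 tcp [602.7 -12.1 314.7] xyaw -9.2 z [-0.341  0.051 -0.939] F [-13.5  -5.1   9.7] w 0.114 j [-0.07  0.17  1.27  0.03  2.05  0.09]
50.137871688486705
the job is handed in; nothing more can be done
None
```

I turned the grey box's knob from the 0.5 click to the red dot while the guard was shut. I then gripped the red rail, lifted the guard to about 50° and handed the job in at 10.1 s while still holding it.

- **Selector:** a close wrist-camera crop after release showed the pointer in line with the red dot.
- **Guard angle:** the TCP position gave 50.1° at hand-in. An earlier scene-view check of the guard's edge gave 48.4–49.2°, when the TCP read 49.6–49.8°. I then raised it about half a degree and did not repeat the picture check. The quadrant's red line was not read, as its face was hidden in the views I took.
- **Hold:** the grip was steady, with about 17 N at the wrist. The closed opening read about 10.5 mm on the 12 mm bar, which I did not look into further.
- **Bystanders:** they looked unmoved in the last top view, except that the arm hid part of the bench.

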